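# Find the full tub by its weight

### The arm

A 7-joint arm with a two-finger parallel gripper is mounted at the origin on a cart in front of the work surface, level with it; the furniture and walls round the work are solid. World frame = base frame: x ahead of the robot, y to its left, z up, the work surface at z = 0. Lengths are in mm, angles in rad, forces in N, time in s.
With the tool pointing down it reaches from about 425 to 875 mm from the base axis. Payload 4.7 kg.
Tool frame: the origin (TCP) lies midway between the tips of the shut fingers; the grasp point (between the pads) lies 19 mm behind it; z points along the fingers, y is the line along which they close (so a half turn about z gives the same grasp; the last joint's range is limited). The gripper opens to 85 mm and grips with 20 to 120 N. Pads are 22 mm wide; open, the fingers measure 114 mm over their backs; the gripper's body (76 mm by 85 mm) begins 54 mm behind the grasp point. The pads swing forward as they close: fully open they stand 13 mm farther back than shut.
Start: joints at [-1.241, 0.321, -0.07, 1.45, 0.023, 1.371, -0.057], TCP at [201.902, 617.868, 231.349] pointing down, gripper open.
Joint ranges: [-2.86, 2.86], [-0.3, 2.09], [-1.38, 1.24], [0.06, 2.45], [-1.56, 4.7], [0.09, 2.05], [-2.69, 2.69]. Speed limits (rad/s): [2.57, 2.57, 3.14, 3.14, 3.14, 3.14, 3.14].

### API

Orientations are given as a rotation vector (axis times angle).
In Python, from workcell import monitor, vision, env, models gives the robot as it stands. The module is installed in compiled form; this text tells all that it offers.
- The arm moves only by the tool move_arm, never from a script. Its argument "commands" is a list of rows, each an object of numbers: "tx", "ty", "tz": the shift along the tool's x, y, z in mm; "yaw": the turn about the tool's z in rad; "hand": the finger opening in mm, from 0 to 85.4. A call has 1 to 12 rows; each row is the pose to reach, as a shift and turn from the pose commanded when the call began, along the tool's axes at that moment; what a row does not reach only later rows make up. A row lasts 1/12 s, in which the tool goes at most 41.7 mm and 7.16 degrees, less where a joint would pass 70% of its speed; a pose out of reach is approached as far as the arm can. A call with a gripper value outside its range is refused whole. The fingers move at their own pace and stop on an object; the grip force is fixed at half the most. Time passes only in rows, so rows that repeat a pose let the fingers close. It gives the time, the measured TCP pose, the force, the opening and the grip force at its end, in the units of the state.
- monitor.sense(): the state, without advancing time (a new reading comes with each control period).
- vision.read_camera(name): name is "scene" or "top"; returns a dict with "img" (420x560x3 uint8, red, green, blue), "fx", "fy", "cx", "cy" (pixels), "R" (3x3) and "t" (3): a world point X has camera coordinates R X + t. Camera axes: x right, y down, z forward; pixel columns grow to the right and rows downward; lengths in mm; the calibration is good to about 2 mm. A picture is of the moment at which its call begins. There is no depth.
- env.finish_job(): hands the job in; it is judged then, once.
Trained networks look in the newest picture that a camera, given by its name, has taken for a name from the list of things; names that differ only in an ending like _2 or _b are one class to them, and where a whole thing is asked for, a point or a joint stands for the part that bears it (a point fixed in the world has none). Each returns a list of dicts, best first, with "score" (0 to 1); they miss things now and then, are a little off and sometimes report something else, mostly with a low value. They report only what shows in the picture. A call takes as long as a camera call. They do not tell look-alikes from the thing itself.
- models.boxes_of(label, camera): "position" ([column, row] in pixels, amid what is visible of it).
- models.place_of(label, camera): "position" ([column, row] in pixels: a listed point, or the origin of a listed thing).
The state is a dict: "time_s": time; "q": joint angles; "qvel": joint speeds; "effort": joint torques, N m; "eef_pos": TCP position; "orientation": TCP orientation; "wrist_force": force on the tool from outside, world axes, zero at the start; "torque": the same for the moment, N m; "width": finger opening in mm; "grasp_force": force on a finger pad.
Only numpy, scipy, OpenCV 4.12 (cv2) and the standard library are available. Lean on these libraries where they do the work, as an engineer would, in place of code of your own. Each camera call takes 0.05 s, during which the arm holds its last target. There are 200 camera calls.

### The job

Three small white lidded tubs, all alike, stand on the worktop; one is full and the other two are empty. Find the full one by lifting them to feel their weight, and stand it upright, with its whole base on the wooden chopping board. At the end the two empty ones must stand upright on the worktop, off the board. Do not knock any tub over.

Things in the scene. Friction and masses are not known exactly. Their poses are not given: they have to be found in the camera images.
- tub_1: one of three identical opaque white tubs with fixed lids: body 53 mm in diameter up to 60 mm height, lid 56 mm in diameter from 60 mm to the top at 74 mm; grip it round the lid (deep jaws foul the lid when they grip the body). Origin: centre of the underside, z up. It stands on the worktop (z = 0). One of the three, not told which, is full (270 to 370 g); the others are empty (50 to 70 g)
- tub_2: one of three identical opaque white tubs with fixed lids: body 53 mm in diameter up to 60 mm height, lid 56 mm in diameter from 60 mm to the top at 74 mm; grip it round the lid (deep jaws foul the lid when they grip the body). Origin: centre of the underside, z up. It stands on the worktop (z = 0). One of the three, not told which, is full (270 to 370 g); the others are empty (50 to 70 g)
- tub_3: one of three identical opaque white tubs with fixed lids: body 53 mm in diameter up to 60 mm height, lid 56 mm in diameter from 60 mm to the top at 74 mm; grip it round the lid (deep jaws foul the lid when they grip the body). Origin: centre of the underside, z up. It stands on the worktop (z = 0). One of the three, not told which, is full (270 to 370 g); the others are empty (50 to 70 g)
- board: wooden chopping board lying flat and fixed on the worktop, 210 x 300 mm, 22 mm thick, bare. Origin: centre of its underside; x along its 210 mm width, y along its 300 mm length, z up; its top is 22 mm above the origin. A microwave oven, 260 mm high, stands behind the right half of the row of tubs, its front about 0.1 m behind them: swing past it in front
Mind the look-alikes: they are no part of the job. Leave any purple look-alike of the tub_3 alone.

How it is judged (in metres and radians):
On the way:
1. a tub is lifted clear of the worktop (height (world z) of any of tub_1, tub_2, tub_3 above 0.03 m), for 0.2 s.
At the end, for the whole second after the job is handed in: The full tub (told by its weight: it rests on the board with over 1.7 N) stands upright within 8 degrees and at rest on the board, its centre within 85 mm (across) and 130 mm (along) of the board's middle; both others stand upright and at rest on the worktop (underside within 10 mm) (((contact force between tub_1 and board above 1.7 N and x of tub_1 in the frame of board between -0.085 and 0.085 m and y of tub_1 in the frame of board between -0.13 and 0.13 m and z of tub_1 in the frame of board between 0.017 and 0.032 m and height (world z) of tub_2 between -0.01 and 0.012 m and height (world z) of tub_3 between -0.01 and 0.012 m) or (contact force between tub_2 and board above 1.7 N and x of tub_2 in the frame of board between -0.085 and 0.085 m and y of tub_2 in the frame of board between -0.13 and 0.13 m and z of tub_2 in the frame of board between 0.017 and 0.032 m and height (world z) of tub_1 between -0.01 and 0.012 m and height (world z) of tub_3 between -0.01 and 0.012 m) or (contact force between tub_3 and board above 1.7 N and x of tub_3 in the frame of board between -0.085 and 0.085 m and y of tub_3 in the frame of board between -0.13 and 0.13 m and z of tub_3 in the frame of board between 0.017 and 0.032 m and height (world z) of tub_1 between -0.01 and 0.012 m and height (world z) of tub_2 between -0.01 and 0.012 m)) and angle between each of tub_1, tub_2, tub_3's own z axis and vertical below 0.15 rad and linear speed of each of tub_1, tub_2, tub_3 below 0.02 m/s); the robot touches nothing.
It fails at once if a tub is knocked over (angle between any of tub_1, tub_2, tub_3's own z axis and vertical above 0.7 rad).
It also fails if it takes over 69 s, if anything falls off the work surface, if the arm or the gripper's body presses on something with over 40 N, if the wrist force passes 120 N, or if a joint passes its speed limit or range.

## Working session

There is one attempt and no reset: what is moved stays moved. The work goes in short steps, Python scripts to look and compute and a tool call to move; the robot and the scene stay as the last step left them, time stands still between calls to the robot, and variables do not carry over. Pictures are saved under pics/ and viewed, at most 10 in all, crops included, and the job is handed in when it is done.

Besides the shell and the picture viewer there is one more tool, called as name([rows], argument=value, ...), one row to a line, values as JSON. move_arm: Moves the arm, as the interface text tells. Its arguments: {"type":"object","properties":{"commands":{"type":"array"}},"required":["commands"]}

```bash
mkdir -p pics
cat > h.py <<'E'
import numpy as np, cv2
from workcell import monitor, vision, env, models
def ray(c,px,z):
    R=np.array(c["R"]);t=np.array(c["t"]);o=-R.T@t
    d=R.T@np.array([(px[0]-c["cx"])/c["fx"],(px[1]-c["cy"])/c["fy"],1])
    return o+d*(z-o[2])/d[2]
def save(c,n): cv2.imwrite("pics/"+n,c["img"][:,:,::-1])
E
python3 - <<'E'
from h import *
s=monitor.sense();print(s)
for n in("top","scene"):
    c=vision.read_camera(n);save(c,n+"0.png")
    print(n,-np.array(c["R"]).T@c["t"])
    for l in("tub_1","board"):
        for f in(models.boxes_of,models.place_of):
            for d in f(l,n): print(n,l,f.__name__,np.round(d["position"]),round(d["score"],2),ray(c,d["position"],(37 if f==models.boxes_of else 0) if l!="board" else (22 if f==models.boxes_of else 0)).round())
a=cv2.imread("pics/top0.png");b=cv2.imread("pics/scene0.png")
E
```

```text
{'time_s': 0.0, 'q': array([-1.24087263,  0.32186779, -0.07008089,  1.45170941,  0.02257709,
        1.37081526, -0.05693338]), 'qvel': array([ 8.65647158e-05, -1.70342665e-03, -2.85761050e-04,  1.16312083e-03,
        5.66342902e-04,  1.58051519e-03,  2.28388374e-06]), 'effort': array([ 2.81142211e-04, -4.93578386e+01, -3.82468114e-01, -3.14338589e+01,
        1.28758309e-02,  1.13090069e-02, -2.52184134e-05]), 'eef_pos': array([201.75741108, 617.30370059, 230.1771225 ]), 'orientation': array([-0.49401378, -3.1022655 ,  0.00313971]), 'wrist_force': array([-0.67069183, -1.14743733,  0.10394129]), 'torque': array([-0.01881924,  0.04247709,  0.03102684]), 'grasp_force': 0.0, 'width': 85.3575504465646}
top [477.55392401 -93.13862632 963.36849183]
top tub_1 call [376. 222.] 0.91 [ 491. -285.   37.]
top tub_1 call [212. 186.] 0.86 [566.  75.  37.]
top tub_1 call [446. 230.] 0.71 [ 478. -436.   37.]
top tub_1 call [219. 235.] 0.68 [457.  57.  37.]
top tub_1 call [274. 214.] 0.55 [507. -64.  37.]
top tub_1 call [215. 185.] 0.92 [572.  76.   0.]
top tub_1 call [435. 230.] 0.89 [ 478. -427.  
[... 226 characters left out ...]
191.] 0.87 [553. 263.   0.]
scene [ -30.64295306 -426.20253371  849.19886669]
scene tub_1 call [338. 261.] 0.97 [ 485. -287.   37.]
scene tub_1 call [240. 181.] 0.87 [577.  69.  37.]
scene tub_1 call [222. 210.] 0.82 [462.  47.  37.]
scene tub_1 call [264. 217.] 0.64 [503. -60.  37.]
scene tub_1 call [392. 291.] 0.59 [ 478. -431.   37.]
scene tub_1 call [388. 298.] 0.96 [ 479. -429.    0.]
scene tub_1 call [224. 216.] 0.82 [471.  54.   0.]
scene tub_1 call [265. 225.] 0.72 [505. -61.   0.]
scene tub_1 call [335. 265.] 0.63 [ 494. -282.    0.]
scene tub_1 call [238. 191.] 0.55 [571.  75.   0.]
scene board call [186. 170.] 0.9 [541. 245.  22.]
scene board call [189. 172.] 0.75 [553. 249.   0.]
```

View pics/top0.png

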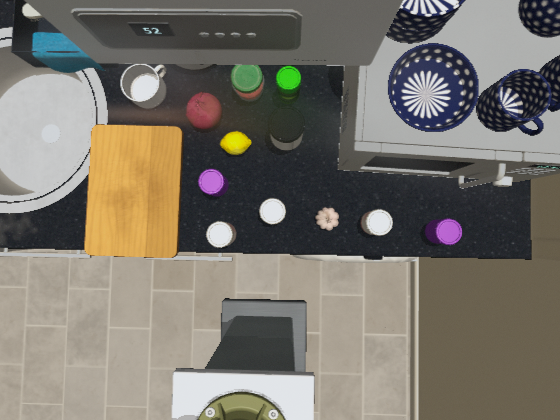

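View pics/scene0.png

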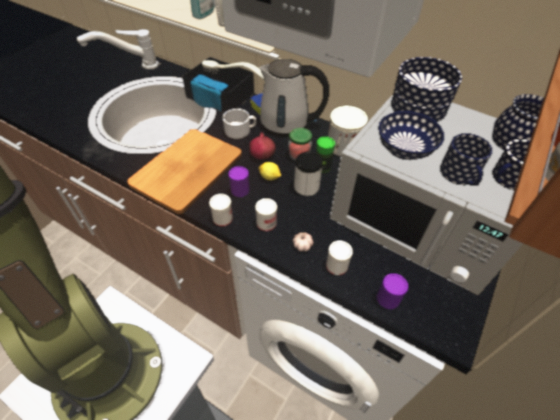

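The white tubs are at top-view pixels (219,235), (273,212) and (378,222). The purple ones at (211,182) and (448,232) are look-alikes, and (328,218) is garlic. The board is at (135,192). I'll confirm this with one crop and refine the positions of the white lids.

Run:
```python
from h import *
c=vision.read_camera("top");im=c["img"].astype(int)
m=((im.min(2)>200)).astype(np.uint8)
n,l,st,ce=cv2.connectedComponentsWithStats(m)
for p in((219,235),(273,212),(378,222)):
    k=np.bincount(l[p[1]-8:p[1]+8,p[0]-8:p[0]+8].ravel(),minlength=n);k[0]=0;k=k.argmax()
    pts=np.argwhere(l==k)[:,::-1].astype(np.float32)
    (e,r)=cv2.minEnclosingCircle(pts)
    print(p,st[k],e,r,ray(c,e,74).round(1),ray(c,ce[k],74).round(1))
for p in((92,125),(182,126),(178,257),(85,255)): print(ray(c,p,22).round())
crop=cv2.resize(c["img"][150:270,80:480],None,fx=2,fy=2,interpolation=cv2.INTER_CUBIC)
cv2.imwrite("pics/crop1.png",crop[:,:,::-1])
c=vision.read_camera("scene");im=c["img"].astype(int)
for p in((222,203),(266,209),(340,251)):
    pass
```

```text
(219, 235) [207 222  25  25 467] (219.07691955566406, 234.07691955566406) 12.313803672790527 [460.2  50.8  74. ] [460.3  50.5  74. ]
(273, 212) [260 199  25  25 463] (272.1764831542969, 210.8235321044922) 12.29084587097168 [511.3 -60.3  74. ] [511.4 -60.3  74. ]
(378, 222) [367 210  25  25 467] (379.25, 222.0) 12.412291526794434 [ 492. -285.   74.] [ 491.8 -284.4   74. ]
[702. 357.  22.]
[702. 150.  22.]
[406. 150.  22.]
[406. 360.  22.]
```

View pics/crop1.png

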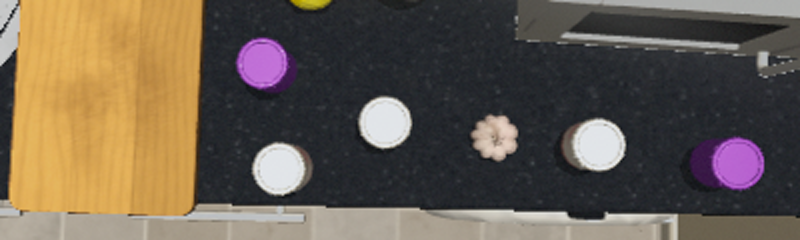

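Three white tubs confirmed. I'll go to the nearest one, at (460,50), first.

move_arm([
  {"tx": -32, "ty": -21},
  {"tx": -65, "ty": -42},
  {"tx": -97, "ty": -63},
  {"tx": -129, "ty": -83},
  {"tx": -161, "ty": -104},
  {"tx": -194, "ty": -125},
  {"tx": -226, "ty": -146},
  {"tx": -258, "ty": -167},
  {"tx": -290, "ty": -187},
  {"tx": -306, "ty": -220},
  {"tx": -322, "ty": -254},
  {"tx": -338, "ty": -288},
])

```text
invalid input
```

move_arm([
  {"tx": -17, "ty": -35},
  {"tx": -34, "ty": -70},
  {"tx": -51, "ty": -105},
  {"tx": -66, "ty": -137, "tz": 15},
  {"tx": -77, "ty": -160, "tz": 40},
  {"tx": -83, "ty": -172, "tz": 70},
  {"tx": -83, "ty": -172, "tz": 90},
  {"tx": -83, "ty": -172, "tz": 90},
  {"tx": -83, "ty": -172, "tz": 90},
])

```text
invalid input
```

Run:
```python
from h import *
s=monitor.sense();print(s["time_s"],s["eef_pos"],s["orientation"],s["wrist_force"],s["width"])
from scipy.spatial.transform import Rotation as Ro
R=Ro.from_rotvec(s["orientation"]).as_matrix()
print(R.T@(np.array([460.3,50.5,45])-s["eef_pos"]))
c=vision.read_camera("scene");save(c,"s1.png")
```

```text
0.6 [201.89605649 617.85402176 231.38208156] [4.93972627e-01 3.10246094e+00 1.61648250e-04] [ 0.08126452  0.44786467 -0.15327879] 85.60723569937018
[-421.82055997 -459.06836089  186.34677234]
```

move_arm([
  {"tx": -32, "ty": -21, "tz": 0, "yaw": 0, "hand": 85},
  {"tx": -65, "ty": -42, "tz": 0, "yaw": 0, "hand": 85},
  {"tx": -97, "ty": -63, "tz": 0, "yaw": 0, "hand": 85},
  {"tx": -129, "ty": -83, "tz": 0, "yaw": 0, "hand": 85},
  {"tx": -161, "ty": -104, "tz": 0, "yaw": 0, "hand": 85},
  {"tx": -194, "ty": -125, "tz": 0, "yaw": 0, "hand": 85},
  {"tx": -226, "ty": -146, "tz": 0, "yaw": 0, "hand": 85},
  {"tx": -258, "ty": -167, "tz": 0, "yaw": 0, "hand": 85},
  {"tx": -290, "ty": -187, "tz": 0, "yaw": 0, "hand": 85},
  {"tx": -306, "ty": -220, "tz": 0, "yaw": 0, "hand": 85},
  {"tx": -322, "ty": -254, "tz": 0, "yaw": 0, "hand": 85},
  {"tx": -338, "ty": -288, "tz": 0, "yaw": 0, "hand": 85},
])

```text
time_s: 1.65
eef_pos: [434.1, 237.3, 231.4]
orientation: [0.495, 3.102, 0.0]
wrist_force: [1.2, 0.8, 0.2]
width: 85.6
grasp_force: 0.0
```

move_arm([
  {"tx": -17, "ty": -35, "tz": 0, "yaw": 0, "hand": 85},
  {"tx": -34, "ty": -70, "tz": 0, "yaw": 0, "hand": 85},
  {"tx": -51, "ty": -105, "tz": 0, "yaw": 0, "hand": 85},
  {"tx": -66, "ty": -137, "tz": 15, "yaw": 0, "hand": 85},
  {"tx": -77, "ty": -160, "tz": 40, "yaw": 0, "hand": 85},
  {"tx": -84, "ty": -171, "tz": 70, "yaw": 0, "hand": 85},
  {"tx": -84, "ty": -171, "tz": 90, "yaw": 0, "hand": 85},
  {"tx": -84, "ty": -171, "tz": 90, "yaw": 0, "hand": 85},
  {"tx": -84, "ty": -171, "tz": 90, "yaw": 0, "hand": 85},
  {"tx": -84, "ty": -171, "tz": 90, "yaw": 0, "hand": 85},
])

```text
time_s: 2.48
eef_pos: [461.4, 51.3, 142.7]
orientation: [0.492, 3.101, 0.001]
wrist_force: [0.5, -0.3, -0.1]
width: 85.0
grasp_force: 0.0
```

```bash
cat >> h.py <<'E'
from scipy.spatial.transform import Rotation as Ro
def rel(p):
    s=monitor.sense();R=Ro.from_rotvec(s["orientation"]).as_matrix()
    print(round(s["time_s"],2),s["eef_pos"].round(1),s["wrist_force"].round(2),s["width"].round(1),"rel",(R.T@(np.array(p)-s["eef_pos"])).round(1))
E
python3 - <<'E'
from h import *
rel([460.3,50.5,45])
c=vision.read_camera("top");save(c,"t1.png")
a=cv2.resize(c["img"][150:270,130:330],None,fx=3,fy=3)
c=vision.read_camera("scene");b=cv2.resize(c["img"][110:260,150:350],(600,450))
cv2.imwrite("pics/v1.png",cv2.resize(np.vstack([a,b])[:,:,::-1],None,fx=.7,fy=.7))
E
```

```text
Traceback (most recent call last):
  File "h.py", line 11, in rel
    print(round(s["time_s"],2),s["eef_pos"].round(1),s["wrist_force"].round(2),s["width"].round(1),"rel",(R.T@(np.array(p)-s["eef_pos"])).round(1))
                                                                               ^^^^^^^^^^^^^^^^
AttributeError: 'float' object has no attribute 'round'
```

move_arm([
  {"tx": 0, "ty": 0, "tz": 20, "yaw": 0, "hand": 85},
  {"tx": 0, "ty": 0, "tz": 45, "yaw": 0, "hand": 85},
  {"tx": 0, "ty": 0, "tz": 65, "yaw": 0, "hand": 85},
  {"tx": 0, "ty": 0, "tz": 82, "yaw": 0, "hand": 85},
  {"tx": 0, "ty": 0, "tz": 92, "yaw": 0, "hand": 85},
  {"tx": 0, "ty": 0, "tz": 97, "yaw": 0, "hand": 85},
  {"tx": 0, "ty": 0, "tz": 97, "yaw": 0, "hand": 85},
  {"tx": 0, "ty": 0, "tz": 97, "yaw": 0, "hand": 70},
  {"tx": 0, "ty": 0, "tz": 97, "yaw": 0, "hand": 62},
  {"tx": 0, "ty": 0, "tz": 97, "yaw": 0, "hand": 55},
  {"tx": 0, "ty": 0, "tz": 97, "yaw": 0, "hand": 48},
  {"tx": 0, "ty": 0, "tz": 97, "yaw": 0, "hand": 40},
])

```text
time_s: 3.48
eef_pos: [461.5, 50.6, 45.9]
orientation: [0.494, 3.101, 0.002]
wrist_force: [-2.5, -0.8, 6.4]
width: 53.7
grasp_force: 61.9
```

move_arm([
  {"tx": 0, "ty": 0, "tz": 0, "yaw": 0, "hand": 40},
  {"tx": 0, "ty": 0, "tz": 0, "yaw": 0, "hand": 40},
  {"tx": 0, "ty": 0, "tz": 0, "yaw": 0, "hand": 40},
  {"tx": 0, "ty": 0, "tz": 0, "yaw": 0, "hand": 40},
])

```text
time_s: 3.82
eef_pos: [461.5, 50.6, 45.9]
orientation: [0.494, 3.101, 0.002]
wrist_force: [-1.2, -0.9, 6.8]
width: 53.9
grasp_force: 61.9
```

move_arm([
  {"tx": 0, "ty": 0, "tz": -3, "yaw": 0, "hand": 40},
  {"tx": 0, "ty": 0, "tz": -10, "yaw": 0, "hand": 40},
  {"tx": 0, "ty": 0, "tz": -22, "yaw": 0, "hand": 40},
  {"tx": 0, "ty": 0, "tz": -35, "yaw": 0, "hand": 40},
  {"tx": 0, "ty": 0, "tz": -44, "yaw": 0, "hand": 40},
  {"tx": 0, "ty": 0, "tz": -49, "yaw": 0, "hand": 40},
  {"tx": 0, "ty": 0, "tz": -50, "yaw": 0, "hand": 40},
  {"tx": 0, "ty": 0, "tz": -50, "yaw": 0, "hand": 40},
  {"tx": 0, "ty": 0, "tz": -50, "yaw": 0, "hand": 40},
  {"tx": 0, "ty": 0, "tz": -50, "yaw": 0, "hand": 40},
  {"tx": 0, "ty": 0, "tz": -50, "yaw": 0, "hand": 40},
  {"tx": 0, "ty": 0, "tz": -50, "yaw": 0, "hand": 40},
])

```text
time_s: 4.82
eef_pos: [460.2, 50.4, 93.9]
orientation: [-0.494, -3.102, 0.001]
wrist_force: [0.4, -0.9, -4.2]
width: 53.8
grasp_force: 63.6
```

```bash
sed -i 's/s\["width"\].round(1)/s["width"]/;s/round(s\["time_s"\],2)/s["time_s"]/' h.py
python3 - <<'E'
from h import *
rel([460.3,50.5,45])
c=vision.read_camera("top");rel([0,0,0])
a=cv2.resize(c["img"][150:270,130:330],(600,360))
c=vision.read_camera("scene");rel([0,0,0]);b=cv2.resize(c["img"][110:260,150:350],(600,450))
cv2.imwrite("pics/v1.png",cv2.resize(np.vstack([a,b])[:,:,::-1],None,fx=.7,fy=.7))
E
```

```text
4.8167 [460.2  50.4  93.9] [ 0.37 -0.89 -4.24] 53.80331855424818 rel [-0.1  0.1 48.9]
4.8667 [460.2  50.5  94. ] [-0.32 -0.31 -3.46] 53.79635735656368 rel [ 421.8 -190.8   94.3]
4.9167 [460.3  50.4  94.1] [ 0.13 -0.31 -3.85] 53.91161848566237 rel [ 421.9 -190.9   94.3]
```

View pics/v1.png

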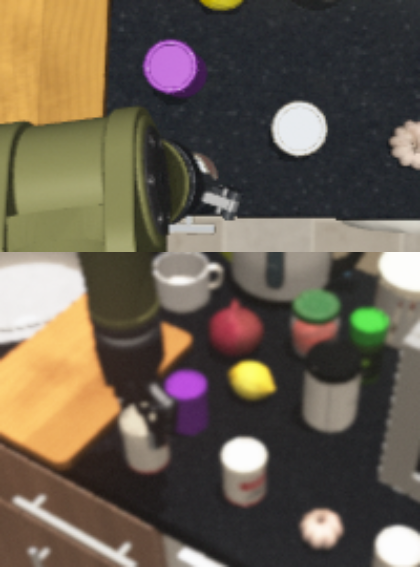

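Tub A weighs about 3.8 N when lifted, so it is the full one. I'll carry it to the board.

move_arm([
  {"tx": 0, "ty": 5, "tz": -8, "yaw": 0, "hand": 40},
  {"tx": -1, "ty": 15, "tz": -20, "yaw": 0, "hand": 40},
  {"tx": -3, "ty": 33, "tz": -28, "yaw": 0, "hand": 40},
  {"tx": -5, "ty": 56, "tz": -30, "yaw": 0, "hand": 40},
  {"tx": -7, "ty": 80, "tz": -30, "yaw": 0, "hand": 40},
  {"tx": -9, "ty": 105, "tz": -30, "yaw": 0, "hand": 40},
  {"tx": -11, "ty": 130, "tz": -30, "yaw": 0, "hand": 40},
  {"tx": -13, "ty": 155, "tz": -30, "yaw": 0, "hand": 40},
  {"tx": -15, "ty": 177, "tz": -30, "yaw": 0, "hand": 40},
  {"tx": -16, "ty": 193, "tz": -30, "yaw": 0, "hand": 40},
  {"tx": -17, "ty": 202, "tz": -30, "yaw": 0, "hand": 40},
  {"tx": -17, "ty": 205, "tz": -30, "yaw": 0, "hand": 40},
])

```text
time_s: 5.92
eef_pos: [540.5, 242.3, 124.4]
orientation: [0.49, 3.103, 0.001]
wrist_force: [0.1, -0.3, -4.3]
width: 53.6
grasp_force: 63.8
```

move_arm([
  {"tx": 0, "ty": 0, "tz": 8, "yaw": 0, "hand": 40},
  {"tx": 0, "ty": 0, "tz": 18, "yaw": 0, "hand": 40},
  {"tx": 0, "ty": 0, "tz": 30, "yaw": 0, "hand": 40},
  {"tx": 0, "ty": 0, "tz": 40, "yaw": 0, "hand": 40},
  {"tx": 0, "ty": 0, "tz": 47, "yaw": 0, "hand": 40},
  {"tx": 0, "ty": 0, "tz": 51, "yaw": 0, "hand": 40},
  {"tx": 0, "ty": 0, "tz": 53, "yaw": 0, "hand": 40},
  {"tx": 0, "ty": 0, "tz": 54, "yaw": 0, "hand": 40},
  {"tx": 0, "ty": 0, "tz": 54, "yaw": 0, "hand": 40},
  {"tx": 0, "ty": 0, "tz": 54, "yaw": 0, "hand": 40},
  {"tx": 0, "ty": 0, "tz": 54, "yaw": 0, "hand": 40},
])

```text
time_s: 6.83
eef_pos: [540.7, 240.3, 70.9]
orientation: [0.494, 3.102, 0.001]
wrist_force: [0.8, -0.4, -3.1]
width: 53.8
grasp_force: 63.8
```

move_arm([
  {"tx": 0, "ty": 0, "tz": 1, "yaw": 0, "hand": 40},
  {"tx": 0, "ty": 0, "tz": 1.5, "yaw": 0, "hand": 40},
  {"tx": 0, "ty": 0, "tz": 2, "yaw": 0, "hand": 40},
  {"tx": 0, "ty": 0, "tz": 2, "yaw": 0, "hand": 40},
  {"tx": 0, "ty": 0, "tz": 2, "yaw": 0, "hand": 40},
])

```text
time_s: 7.25
eef_pos: [540.3, 240.1, 68.3]
orientation: [-0.494, -3.102, -0.0]
wrist_force: [0.1, -0.0, -3.5]
width: 53.9
grasp_force: 63.8
```

move_arm([
  {"tx": 0, "ty": 0, "tz": 0.5, "yaw": 0, "hand": 40},
  {"tx": 0, "ty": 0, "tz": 1, "yaw": 0, "hand": 40},
  {"tx": 0, "ty": 0, "tz": 1.5, "yaw": 0, "hand": 40},
  {"tx": 0, "ty": 0, "tz": 1.5, "yaw": 0, "hand": 40},
  {"tx": 0, "ty": 0, "tz": 1.5, "yaw": 0, "hand": 40},
])

```text
time_s: 7.67
eef_pos: [540.5, 240.1, 68.1]
orientation: [0.494, 3.102, 0.001]
wrist_force: [-3.8, -1.8, 4.9]
width: 54.0
grasp_force: 64.6
```

Contact. I'll release, rise, and check.

move_arm([
  {"tx": 0, "ty": 0, "tz": 0, "yaw": 0, "hand": 58},
  {"tx": 0, "ty": 0, "tz": 0, "yaw": 0, "hand": 70},
  {"tx": 0, "ty": 0, "tz": 0, "yaw": 0, "hand": 85},
  {"tx": 0, "ty": 0, "tz": 0, "yaw": 0, "hand": 85},
  {"tx": 0, "ty": 0, "tz": 0, "yaw": 0, "hand": 85},
  {"tx": 0, "ty": 0, "tz": -10, "yaw": 0, "hand": 85},
  {"tx": 0, "ty": 0, "tz": -30, "yaw": 0, "hand": 85},
  {"tx": 0, "ty": 0, "tz": -60, "yaw": 0, "hand": 85},
  {"tx": 0, "ty": 0, "tz": -95, "yaw": 0, "hand": 85},
  {"tx": 0, "ty": 0, "tz": -130, "yaw": 0, "hand": 85},
  {"tx": 0, "ty": 0, "tz": -155, "yaw": 0, "hand": 85},
  {"tx": 0, "ty": 0, "tz": -160, "yaw": 0, "hand": 85},
])

```text
time_s: 8.67
eef_pos: [542.9, 241.0, 233.5]
orientation: [0.493, 3.095, 0.01]
wrist_force: [0.9, 0.6, 0.9]
width: 85.0
grasp_force: 0.0
```

Run:
```python
from h import *
rel([0,0,0])
for n in("top","scene"):
    c=vision.read_camera(n)
    for d in models.place_of("tub_1",n): print(n,np.round(d["position"]),round(d["score"],2),ray(c,d["position"],0).round(),ray(c,d["position"],22).round())
    if n=="top":a=c["img"]
rel([0,0,0])
cv2.imwrite("pics/v2.png",cv2.resize(np.hstack([a,c["img"]])[90:330,:,::-1],None,fx=.71,fy=.71))
```

```text
8.6667 [542.9 241.  233.5] [0.86 0.61 0.93] 84.97957393344257 rel [ 442.6 -399.6  227.7]
top [275. 216.] 0.95 [502. -65.   0.] [501. -65.  22.]
top [139. 200.] 0.92 [534. 251.   0.] [532. 244.  22.]
top [371. 224.] 0.87 [ 488. -283.    0.] [ 488. -279.   22.]
top [215. 185.] 0.68 [571.  75.   0.] [569.  71.  22.]
top [440. 233.] 0.55 [ 470. -436.    0.] [ 471. -428.   22.]
scene [338. 268.] 0.97 [ 489. -293.   -0.] [ 475. -296.   22.]
scene [242. 187.] 0.9 [590.  74.   0.] [574.  61.  22.]
scene [388. 300.] 0.78 [ 473. -432.    0.] [ 460. -432.   22.]
scene [186. 171.] 0.74 [553. 259.   0.] [538. 242.  22.]
scene [263. 226.] 0.66 [501. -59.   0.] [488. -68.  22.]
8.8667 [539.7 239.8 225.8] [-0.16 -0.17 -0.45] 84.86363285966698 rel [ 438.2 -395.3  226.8]
```

View pics/v2.png

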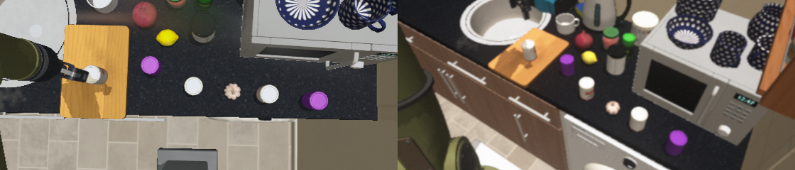

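The picture shows the tub standing upright on the board, at about (95,75) in the top half and (530,48) in the scene half. The other two white tubs are untouched on the worktop. The lifted weight of about 3.7 N (an empty tub is about 0.6 N) leaves no doubt, so I'm handing it in.

```bash
python3 -c "
from h import *
print(env.finish_job())"
```

```text
the job is handed in; nothing more can be done
None
```

The full tub (about 3.7 N when lifted) stands upright on the board near its middle, the two empty tubs were left untouched on the worktop, and the job is handed in; no verdict came back.

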